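Drop the jig cover onto its hidden pins and hold it down

TASK

The grey cover of the damper jig has been left lying on top of its hidden locating pins, short of home at the end of the jig nearest the robot. Without lifting it out of the jig, slide it along between the two fences, away from the robot, until it drops onto the pins, then press it fully down against the springs and finish while still holding it pressed down with the gripper; leave the other things on the bench where they are.

Things in the scene. Friction and masses are not known exactly. Their poses are not given: they have to be found in the camera images.
- jig: Steel jig fixed to the bench: base 190 (x) x 115 (y) x 12 mm, two fences 170 mm long and 10 mm thick at y = +/-46.5 mm, tops 42 mm above the bench. The 83 mm channel between them is open at both ends. Origin: centre of its underside; +x runs along the fences away from the robot, up to 0.5 rad off world x.
- pin_level (a point): Point over the jig's centre, 31 mm up: the level of the tops of three upright steel pins, 12 mm thick, fixed and greased (the cover slides on them with about 1 to 2 N), that stand 5 mm above the raised deck, hidden under the cover. Where they stand along the jig's x differs from run to run (24 mm range) and is not given: find it by feel.
- cover: Loose grey cover plate 120 (x) x 80 (y) x 16 mm, 0.3 to 0.5 kg; origin: centre of its underside, x along its length. Below it are three blind pockets, 16 mm square, 12 mm deep, that all meet their 12 mm pins at one place (2 mm play). Starts level on the pin tops (origin 31 mm up), 12 to 34 mm short of that place in the jig's +x. Pushed 15 mm past it, it may tip off.
- cover_knob (a point): Centre of the cover's black upright round knob, 30 mm thick, 30 mm high, at the middle of the plate; the point is half-way up it, 15 mm above the plate's top face. It is 62 mm above the bench at the start, 57 mm once the cover, left free to fall, has dropped 5 mm by its weight onto the deck (the pins then stop it sliding), 51 mm pressed fully home.
- deck (a joint): Downward travel of the sprung deck between the fences, under the cover, in m: 0 up (deck top 26 mm above the bench), 0.006 fully down at a stop. It carries the cover's weight without sinking; the cover must be pushed with about 2 N to start it moving and 10 to 12 N to bring it fully down, and it springs back when let go.
- damper: Bystander: loose stripped damper lying on the bench on the robot's right, 290 mm long, 28 mm thick; origin under the middle.
- seat_ring: Bystander: loose dark steel spring seat ring lying flat on the robot's left, 90 mm across, 16 mm high; origin at the centre of its underside.
- beaker: Bystander: loose empty white plastic measuring cup on the robot's left, 76 mm across, 100 mm high; origin at the centre of its underside.
- spanner: Bystander: loose spanner lying beyond the jig; origin near its middle.
Not all that is in view belongs to the job. Several things have the shape of the cover; the one meant has the colours described above.

How it is judged:
By the outcome, as a careful person would: the job done as asked, in the order asked, and still so for the second after the job is handed in, while the arm keeps its last pose, push and grip.
It also fails if it takes over 38 s, if anything falls off the work surface, if the arm or the gripper's body presses on something with over 40 N, if the wrist force passes 120 N, or if a joint passes its speed limit or range.

ROBOT

A 6-joint arm with a two-finger parallel gripper is mounted at the origin on the work surface. World frame = base frame: x ahead of the robot, y to its left, z up, the work surface at z = 0. Lengths are in mm, angles in rad, forces in N, time in s.
With the tool pointing down it reaches from about 300 to 775 mm from the base axis. Payload 14.6 kg.
Tool frame: the origin (TCP) lies midway between the tips of the shut fingers; the grasp point (between the pads) lies 19 mm behind it (arm.tcp_to_grasp is the distance from the TCP to the grasp point, in mm); z points along the fingers, y is the line along which they close (so a half turn about z gives the same grasp; the last joint's range is limited). The gripper opens to 94 mm and grips with 3 to 60 N. Pads are 16 mm wide; open, the fingers measure 119 mm over their backs; the gripper's body (75 mm by 177 mm) begins 78 mm behind the grasp point.
Start: joints at [1.143, 0.3, 1.521, -0, 1.321, -0.067], TCP at [194.159, 514.579, 205.446] pointing down, gripper open.
Joint ranges: [-3.03, 3.03], [-0.79, 2.21], [0.23, 2.52], [-1.04, 4.18], [0, 3.07], [-2.55, 2.55]. Speed limits (rad/s): [2.22, 2.22, 2.57, 3.14, 3.14, 3.14].

INTERFACE

Orientations are given as a rotation vector (axis times angle).
In Python, from bench import arm, cams, nets gives the robot as it stands.
- The arm moves only by the shell command python3 -m creep 'ROWS' [OPENING] [FORCE]. ROWS is JSON, a list of rows, each a list of 2 entries, a list of its own where there are three numbers: the shift along the tool's x, y, z in cm, then the turn, a rotation vector about the tool's x, y, z in degrees. In form: [[[dx, dy, dz], [rx, ry, rz]], ...]. A call has 1 to 8 rows; each row is the pose to reach, as a shift and turn from the pose commanded when the call began, along the tool's axes at that moment; what a row does not reach only later rows make up. A row lasts 1/12 s, in which the tool goes at most 41.7 mm and 7.16 degrees, less where a joint would pass 70% of its speed; a pose out of reach is approached as far as the arm can. A call with a gripper value outside its range is refused whole. OPENING is the finger opening in cm, from 0 to 9.4, set as the call begins (- or left out, the last holds). The fingers move at their own pace and stop on an object; FORCE is the grip in N (left out, the last holds). Time passes only in rows, so rows that repeat a pose let the fingers close. It gives the time, the measured TCP pose, the force, the opening and the grip force at its end, in the units of the state.
- arm.read_state(): the state, without advancing time (a new reading comes with each control period).
- cams.camera(name): name is "scene" or "top" or "wrist"; returns a dict with "frame" (400x640x3 uint8, blue, green, red), "z_map" (400x640 float32, mm along the optical axis (not along the pixel's ray), 0 where there is no reading), "fx", "fy", "cx", "cy" (pixels), "position" and "orientation" of the camera in the world; the wrist camera has in their place "T_tool_cam" (4x4, takes a point from camera to tool coordinates, whose origin is the TCP and whose axes are the flange's). Camera axes: x right, y up, looking along -z (the intrinsics and any distortion apply to the point x, -y, -z); pixel columns grow to the right and rows downward; lengths in mm; the calibration is good to about 2 mm. A picture is of the moment at which its call begins: read the wrist's pose just before it.
- arm.sign_off(): hands the job in; it is judged then, once.
Trained networks look in the newest picture that a camera, given by its name, has taken for a name from the list of things; names that differ only in an ending like _2 or _b are one class to them, and where a whole thing is asked for, a point or a joint stands for the part that bears it (a point fixed in the world has none). Each returns a list of dicts, best first, with "conf" (0 to 1); they miss things now and then, are a little off and sometimes report something else, mostly with a low value. They report only what shows in the picture. A call takes as long as a camera call. They do not tell look-alikes from the thing itself.
- nets.silhouettes(camera, target): "region" (400x640 bool, what is visible of it) and "box" ([centre column, centre row, width, height] in pixels, round what is visible of it).
The state is a dict: "clock": time; "joint_positions": joint angles; "qvel": joint speeds; "joint_efforts": joint torques, N m; "ee_pos": TCP position; "ee_rot": TCP orientation; "wrist_force": force on the tool from outside, world axes, zero at the start; "torque": the same for the moment, N m; "finger_gap": finger opening in mm; "grasp_force": force on a finger pad.
Only numpy, scipy, OpenCV 4.12 (cv2) and the standard library are available. Lean on these libraries where they do the work, as an engineer would, in place of code of your own. Each camera call takes 0.05 s, during which the arm holds its last target. There are 200 camera calls.

## Working session

There is one attempt and no reset: what is moved stays moved. The work goes in short steps, Python scripts to look and compute and a shell command to move; the robot and the scene stay as the last step left them, time stands still between calls to the robot, and variables do not carry over. Pictures are saved under pics/ and viewed, at most 10 in all, crops included, and the job is handed in when it is done.

```bash
ls; mkdir -p pics
python3 - <<'E'
from bench import arm,cams,nets
import cv2,numpy as np
s=arm.read_state();print(s)
for n in ("top","scene"):
    c=cams.camera(n);cv2.imwrite(f"pics/{n}0.png",c["frame"])
    print(n,c["fx"],c["fy"],c["cx"],c["cy"],c["position"],c["orientation"],[k for k in c])
    for t in ("cover","jig","cover_knob"):
        print(t,[(round(d["conf"],2),np.round(d["box"]).tolist()) for d in nets.silhouettes(n,t)])
E
```

```text
pics
{'clock': 0.0, 'joint_positions': array([ 1.14343313e+00,  3.00502828e-01,  1.52160729e+00, -2.11521011e-05,
        1.32067208e+00, -6.66312232e-02]), 'qvel': array([-0.00021428,  0.00060289,  0.00079875,  0.0001397 , -0.00122823,
       -0.00105674]), 'joint_efforts': array([ 2.11493621e-03, -5.31814098e+01, -3.52730799e+01,  7.08700041e-02,
        2.45360413e-02, -3.86309353e-05]), 'ee_pos': array([194.04042982, 514.34821391, 204.85783297]), 'ee_rot': array([-5.63512342e-01, -3.09036445e+00,  1.81954207e-03]), 'wrist_force': array([-1.44159041, -1.26614403, -0.67443686]), 'torque': array([-0.01622009, -0.03483446,  0.03374495]), 'grasp_force': 0.0, 'finger_gap': 93.84160337010648}
top 478.9745867197252 478.9745867197252 316.36293613421924 197.42544246263552 [ 417.53777013    3.00243098 1052.03160973] [ 0.13011696 -0.09161132 -1.55459262] ['frame', 'z_map', 'fx', 'fy', 'cx', 'cy', 'position', 'orientation']
cover [(0.95, [369.0, 220.0, 42.0, 61.0]), (0.9, [420.0, 120.0, 62.0, 54.0]), (0.72, [286.0, 213.0, 64.0, 53.0]), (0.51, [364.0, 211.0, 54.0, 90.0]), (0.39, [190.0, 180.0,
[... 159 characters left out ...]
0, 63.0, 50.0]), (0.91, [367.0, 221.0, 45.0, 64.0]), (0.73, [421.0, 119.0, 66.0, 54.0])]
scene 394.83074179862524 394.83074179862524 321.5220568637315 196.34437539335485 [1028.8599822  -374.39541111  780.9359059 ] [0.65455092 0.30700449 0.78802287] ['frame', 'z_map', 'fx', 'fy', 'cx', 'cy', 'position', 'orientation']
cover [(0.9, [291.0, 147.0, 29.0, 32.0]), (0.84, [332.0, 188.0, 47.0, 45.0]), (0.75, [297.0, 322.0, 62.0, 69.0]), (0.71, [235.0, 181.0, 51.0, 43.0])]
jig [(0.83, [284.0, 228.0, 86.0, 80.0])]
cover_knob [(0.9, [297.0, 324.0, 64.0, 71.0]), (0.87, [238.0, 184.0, 59.0, 43.0]), (0.82, [273.0, 214.0, 59.0, 52.0]), (0.78, [332.0, 191.0, 45.0, 48.0]), (0.78, [291.0, 147.0, 35.0, 30.0])]
```

View pics/top0.png

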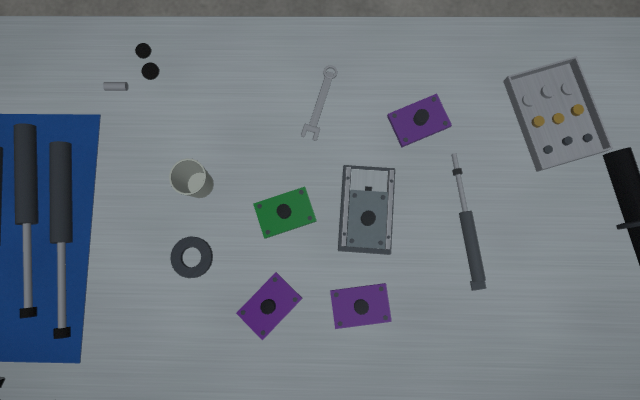

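```bash
cat > h.py <<'E'
from bench import arm,cams,nets
import cv2,numpy as np
from scipy.spatial.transform import Rotation as R
def cloud(c,P=None,Q=None):
    z=c["z_map"];v,u=np.mgrid[:400,:640]
    p=np.stack([(u-c["cx"])*z/c["fx"],-(v-c["cy"])*z/c["fy"],-z],-1)
    if P is None: return p@R.from_rotvec(c["orientation"]).as_matrix().T+c["position"]
    p=p@c["T_tool_cam"][:3,:3].T+c["T_tool_cam"][:3,3]
    return p@R.from_rotvec(Q).as_matrix().T+P
E
python3 - <<'E'
from h import *
c=cams.camera("top");W=cloud(c);cv2.imwrite("pics/crop.png",cv2.resize(c["frame"][150:280,310:430],None,fx=4.5,fy=4.5,interpolation=cv2.INTER_CUBIC))
# fences / plate / knob
w=W[165:260,330:400].reshape(-1,3)
print(np.histogram(w[:,2],bins=np.arange(-5,90,5)))
for lo,hi in ((36,44),(44,52),(68,82)):
    m=w[(w[:,2]>lo)&(w[:,2]<hi)]
    r=cv2.minAreaRect(m[:,:2].astype(np.float32));print(lo,hi,len(m),m.mean(0),r)
E
```

```text
(array([1122,  944,  164,  543,   54,  295,  506,   28,  152,  929, 1611,
         94,    2,    5,    1,   33,  133,    2]), array([-5,  0,  5, 10, 15, 20, 25, 30, 35, 40, 45, 50, 55, 60, 65, 70, 75,
       80, 85]))
36 44 828 [537.0025465  -80.3135829   41.61726454] ((541.4055786132812, -80.01583862304688), (103.20333099365234, 169.26406860351562), 86.76976776123047)
44 52 1942 [516.99835275 -78.40160666  46.97153285] ((538.4301147460938, -79.27919006347656), (101.78424072265625, 163.25172424316406), 87.06809997558594)
68 82 169 [516.34185216 -78.18672783  76.24937943] ((516.3931274414062, -78.26207733154297), (26.91952133178711, 28.61772346496582), 1.3981828689575195)
```

The look-alikes are grey in the jig at (368,220), green at (285,212), and purple at (420,120), (269,306) and (361,306). The grey one with a black knob between the fences is the one described. I'll confirm it in the crop.

View pics/crop.png

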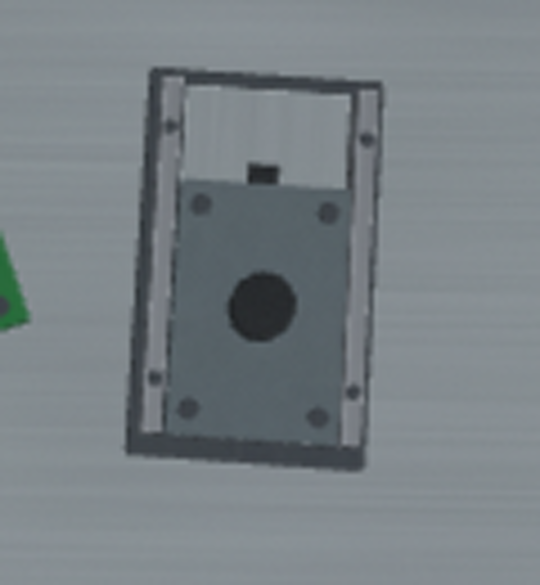

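Run:
```python
from h import *
c=cams.camera("top");W=cloud(c)
w=W[150:270,320:410].reshape(-1,3)
k=np.array([516.4,-78.2])
# fences from z 36..52 outer edges
m=w[(w[:,2]>36)&(w[:,2]<52)]
for a in np.radians(np.arange(-6,3,1)):
    d=np.array([np.cos(a),np.sin(a)]);n=np.array([-d[1],d[0]])
    t=m[:,:2]@n; s=m[:,:2]@d
    print(np.degrees(a).round(1),np.percentile(t,[.5,99.5]).round(1),np.ptp(np.percentile(t,[.5,99.5])).round(1),np.percentile(s,[.5,99.5]).round(1))
s=arm.read_state();Rt=R.from_rotvec(s["ee_rot"]).as_matrix();print(Rt.round(3))
```

```text
-6.0 [-76.1  30. ] 106.1 [462.1 628.5]
-5.0 [-84.4  19.6] 104.0 [461.9 627.3]
-4.0 [-93.2   9.3] 102.6 [461.5 626.8]
-3.0 [-102.6   -0.2] 102.3 [460.7 626.5]
-2.0 [-112.7   -9.4] 103.3 [459.7 625.1]
-1.0 [-123.3  -17.8] 105.5 [458.2 624.6]
0.0 [-133.9  -26.2] 107.6 [456.2 622.8]
1.0 [-144.3  -34.6] 109.7 [454.1 621. ]
2.0 [-154.6  -42.9] 111.7 [452.1 620. ]
[[-0.936  0.353 -0.   ]
 [ 0.353  0.936 -0.   ]
 [ 0.    -0.    -1.   ]]
```

The crop shows the grey plate with its black knob at (262,307), between the two light fences, which settles it. It lies at yaw about -3.4°, with the knob at (516,-78), top at 76 mm, and its centre about 24 mm short of the jig's centre. I'll put the fingers along the jig's x, either side of the knob, so the cover stays free to fall.

```bash
python3 -m creep '[[[-51.1,-44.1,0],[0,0,72.7]],[[-51.1,-44.1,0],[0,0,72.7]],[[-51.1,-44.1,0],[0,0,72.7]],[[-51.1,-44.1,0],[0,0,72.7]],[[-51.1,-44.1,0],[0,0,72.7]],[[-51.1,-44.1,0],[0,0,72.7]],[[-51.1,-44.1,0],[0,0,72.7]],[[-51.1,-44.1,0],[0,0,72.7]]]' 5.0 10
cat > d.py <<'E'
from h import *
import sys
t=np.array(eval(sys.argv[1]));yaw=float(sys.argv[2])
s=arm.read_state();M=R.from_rotvec(s["ee_rot"]).as_matrix()
print(s["clock"],s["ee_pos"].round(1),"shift cm",((t-s["ee_pos"])@M/10).round(2),"yaw y",np.degrees(np.arctan2(M[1,1],M[0,1])).round(2),"tilt",M[:,2].round(3),"F",s["wrist_force"].round(2),"gap",round(s["finger_gap"],1))
E
python3 d.py 516.4,-78.2,140 -3.4
```

```text
clock: 1.17
ee_pos: [353.8, 219.9, 205.8]
ee_rot: [1.983, 2.436, 0.001]
wrist_force: [0.9, 0.7, 0.5]
finger_gap: 50.5
grasp_force: 0.0
1.1667 [353.8 219.9 205.8] shift cm [-32.49   9.87   6.58] yaw y 11.7 tilt [ 0.001  0.    -1.   ] F [0.9  0.73 0.49] gap 50.5
```

```bash
python3 -m creep '[[[-32.5,9.9,0],[0,0,15]],[[-32.5,9.9,0],[0,0,15]],[[-32.5,9.9,0],[0,0,15]],[[-32.5,9.9,0],[0,0,15]],[[-32.5,9.9,0],[0,0,15]],[[-32.5,9.9,0],[0,0,15]],[[-32.5,9.9,0],[0,0,15]],[[-32.5,9.9,0],[0,0,15]]]'
python3 d.py 516.4,-78.2,140 -3.4
```

```text
clock: 1.83
ee_pos: [515.4, -72.1, 205.6]
ee_rot: [2.278, 2.163, 0.0]
wrist_force: [1.0, 0.4, -0.3]
finger_gap: 50.2
grasp_force: 0.0
1.8333 [515.4 -72.1 205.6] shift cm [-0.61  0.12  6.56] yaw y -2.99 tilt [ 0. -0. -1.] F [ 0.96  0.36 -0.3 ] gap 50.2
```

```bash
python3 -m creep '[[[0,0,3],[0,0,0]],[[0,0,4],[0,0,0]],[[0,0,4],[0,0,0]]]' >/dev/null
python3 - <<'E'
from h import *
s=arm.read_state();c=cams.camera("wrist");cv2.imwrite("pics/w1.png",c["frame"])
W=cloud(c,s["ee_pos"],s["ee_rot"]);ok=c["z_map"]>0
m=ok&(W[...,2]>72)&(W[...,2]<82)&(np.hypot(W[...,0]-516,W[...,1]+78)<30)
p=W[m];print("knob",len(p),p.mean(0),cv2.minEnclosingCircle(p[:,:2].astype(np.float32)))
g=c["frame"].astype(int)
f=ok&(W[...,2]>44)&(W[...,2]<51);print("plate",cv2.minAreaRect(W[f][:,:2].astype(np.float32)),f.sum())
f=ok&(W[...,2]>37)&(W[...,2]<44);print("fence",cv2.minAreaRect(W[f][:,:2].astype(np.float32)),f.sum())
for d in nets.silhouettes("wrist","cover")[:2]+nets.silhouettes("wrist","cover_knob")[:2]: print(d["conf"],d["box"],cv2.minAreaRect(W[d["region"]&ok&(W[...,2]>44)&(W[...,2]<50)][:,:2].astype(np.float32)))
E
python3 d.py 516.4,-78.2,50 -3.4
```

```text
knob 759 [517.7481078  -77.13213166  77.08144246] ((517.635498046875, -78.08888244628906), 14.839764595031738)
plate ((550.6796875, -25.033737182617188), (237.80731201171875, 502.1014709472656), 72.33895874023438) 9454
fence ((542.9889526367188, -26.661544799804688), (233.53839111328125, 495.54486083984375), 73.27899169921875) 3214
0.97 [329.2, 198.6, 123.9, 75.7] ((517.7963256835938, -78.69384002685547), (81.13006591796875, 120.23190307617188), 86.70418548583984)
0.9 [164.6, 189.1, 105.4, 113.8] ((336.71875, -66.30317687988281), (28.624282836914062, 28.733299255371094), 22.735599517822266)
0.98 [509.6, 270.7, 90.5, 103.4] ((744.2256469726562, -196.58795166015625), (28.527063369750977, 28.841991424560547), 32.26912307739258)
0.85 [131.8, 36.8, 138.5, 73.5] ((332.4543762207031, 112.48131561279297), (0.09376087784767151, 2.841092586517334), 83.34955596923828)
2.2333 [515.  -69.  166.7] shift cm [-0.91  0.17 11.67] yaw y -2.89 tilt [ 0.001 -0.    -1.   ] F [0.69 1.25 0.32] gap 49.9
```

View pics/w1.png

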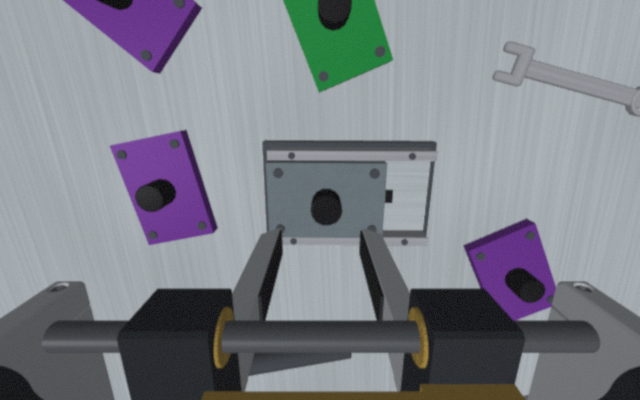

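The wrist view shows the grey cover at (327,200) and its knob at (326,207). The fingers straddle the knob along the channel, and this agrees with the top camera to within 1.5 mm. I'll go down beside the knob, stopping clear of the plate.

```bash
python3 -m creep '[[[-0.9,0.2,2],[0,0,0.4]],[[-0.9,0.2,5],[0,0,0.4]],[[-0.9,0.2,8],[0,0,0.4]],[[-0.9,0.2,10],[0,0,0.4]],[[-0.9,0.2,11],[0,0,0.4]],[[-0.9,0.2,11],[0,0,0.4]],[[-0.9,0.2,11],[0,0,0.4]]]'
python3 d.py 517.4,-78.4,52 -3.4
```

```text
clock: 2.82
ee_pos: [517.1, -78.7, 56.8]
ee_rot: [2.284, 2.155, 0.001]
wrist_force: [0.5, -0.6, -0.1]
finger_gap: 49.9
grasp_force: 0.0
2.8167 [517.1 -78.7  56.8] shift cm [0.03 0.03 0.48] yaw y -3.33 tilt [ 0.001 -0.    -1.   ] F [ 0.51 -0.64 -0.14] gap 49.9
```

```bash
python3 -m creep '[[[0,0,0.5],[0,0,0]],[[0,0,0.5],[0,0,0]],[[0,0,0.5],[0,0,0]],[[0,0,0.5],[0,0,0]],[[0,0.1,0.5],[0,0,0]],[[0,0.2,0.5],[0,0,0]]]' 3.4 5
python3 d.py 517.4,-78.4,52 -3.4
```

```text
clock: 3.32
ee_pos: [518.6, -79.1, 50.7]
ee_rot: [2.285, 2.155, 0.0]
wrist_force: [-0.5, 0.0, 0.8]
finger_gap: 34.0
grasp_force: 0.0
3.3167 [518.6 -79.1  50.7] shift cm [ 0.07 -0.12 -0.13] yaw y -3.37 tilt [ 0. -0. -1.] F [-0.53  0.05  0.85] gap 34.0
```

```bash
python3 -m creep '[[[0,0.1,0],[0,0,0]],[[0,0.2,0],[0,0,0]],[[0,0.3,0],[0,0,0]],[[0,0.4,0],[0,0,0]],[[0,0.5,0],[0,0,0]],[[0,0.6,0],[0,0,0]],[[0,0.7,0],[0,0,0]],[[0,0.8,0],[0,0,0]]]'
python3 d.py 517.4,-78.4,52 -3.4
```

```text
clock: 3.98
ee_pos: [526.5, -79.6, 50.4]
ee_rot: [-2.286, -2.155, 0.0]
wrist_force: [-2.4, -0.1, 1.6]
finger_gap: 33.9
grasp_force: 1.0
3.9833 [526.5 -79.6  50.4] shift cm [ 0.06 -0.91 -0.16] yaw y -3.37 tilt [-0.  0. -1.] F [-2.37 -0.09  1.57] gap 33.9
```

```bash
python3 -m creep '[[[0,0.1,0],[0,0,0]],[[0,0.2,0],[0,0,0]],[[0,0.3,0],[0,0,0]],[[0,0.4,0],[0,0,0]]]'
python3 - <<'E'
from h import *
s=arm.read_state();c=cams.camera("wrist");W=cloud(c,s["ee_pos"],s["ee_rot"]);ok=c["z_map"]>0
for d in nets.silhouettes("wrist","cover")[:2]:
    q=W[d["region"]&ok];q=q[(np.abs(q[:,2]-45)<8)];print(d["conf"],d["box"],np.median(q,0),cv2.minAreaRect(q[:,:2].astype(np.float32)))
E
```

```text
clock: 4.32
ee_pos: [530.4, -79.8, 50.4]
ee_rot: [-2.286, -2.155, 0.0]
wrist_force: [-2.5, -0.4, 1.1]
finger_gap: 34.1
grasp_force: 0.9
0.84 [78.0, 210.6, 150.4, 156.0] [340.20095302 -64.71616653  45.89504672] ((336.82977294921875, -66.24502563476562), (30.272130966186523, 29.126243591308594), 27.03303337097168)
0.78 [561.8, 312.5, 121.4, 117.8] [nan nan nan] ((0.0, 0.0), (0.0, 0.0), 0.0)
  return _methods._mean(a, axis=axis, dtype=dtype,
  ret = um.true_divide(
```

```bash
python3 -m creep '[[[0,0.1,0],[0,0,0]],[[0,0.2,0],[0,0,0]],[[0,0.3,0],[0,0,0]]]'
```

```text
clock: 4.67
ee_pos: [533.4, -79.9, 50.4]
ee_rot: [-2.286, -2.155, 0.0]
wrist_force: [-3.9, 0.7, -1.6]
finger_gap: 33.9
grasp_force: 2.1
```

Run:
```python
from h import *
c=cams.camera("top");W=cloud(c);w=W[150:270,320:410].reshape(-1,3)
cv2.imwrite("pics/t2.png",cv2.resize(c["frame"][150:280,310:430],None,fx=4.5,fy=4.5,interpolation=cv2.INTER_CUBIC))
d=np.array([.998,-.059]);n=np.array([.059,.998])
s=w[:,:2]@d;t=w[:,:2]@n+47.5
for a in np.arange(450,640,8):
    m=(s>a)&(s<a+8)&(np.abs(t)>25)&(np.abs(t)<36)&(w[:,2]<55);print(int(a),m.sum(),np.median(w[m,2]).round(1) if m.any() else None,end="; ")
```

```text
450 0 None; 458 0 None; 466 0 None; 474 0 None; 482 0 None; 490 0 None; 498 0 None; 506 0 None; 514 0 None; 522 0 None; 530 0 None; 538 4 40.3; 546 0 None; 554 0 None; 562 0 None; 570 0 None; 578 0 None; 586 0 None; 594 0 None; 602 0 None; 610 0 None; 618 0 None; 626 0 None; 634 0 None;
```

View pics/t2.png

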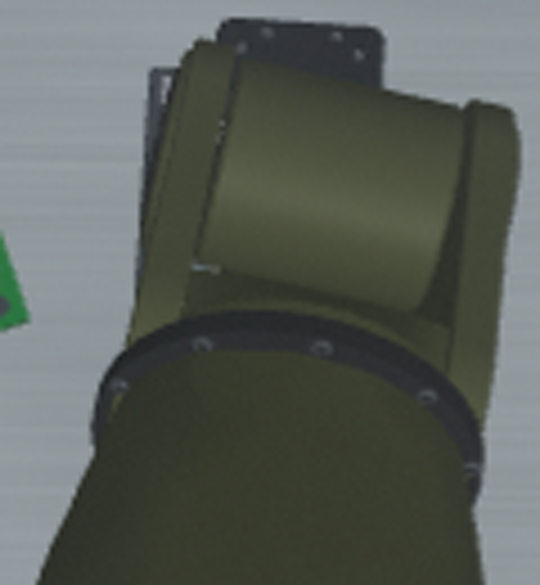

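The arm hides the jig from the top camera. I'll use force now, and the scene and wrist views for the height.

```bash
python3 -m creep '[[[0,0.1,0],[0,0,0]],[[0,0.1,0],[0,0,0]]]'
cat > sc.py <<'E'
from h import *
import sys
def prof(W,ok,l):
    w=W[ok];s=w[:,:2]@np.array([.998,-.059]);t=w[:,:2]@np.array([.059,.998])+47.5
    print(l,end=" ")
    for a in range(455,635,10):
        m=(s>a)&(s<a+10)&(np.abs(t)<36)&(np.abs(t)>20)&(w[:,2]<58)&(w[:,2]>5)
        print(a,m.sum(),np.median(w[m,2]).round(1) if m.any() else None,end="; ")
    print()
c=cams.camera("scene");prof(cloud(c),c["z_map"]>0,"scene");f=c["frame"][170:290,230:350]
s=arm.read_state();c=cams.camera("wrist");prof(cloud(c,s["ee_pos"],s["ee_rot"]),c["z_map"]>0,"wrist")
cv2.imwrite(f"pics/{sys.argv[1]}.png",np.hstack([cv2.resize(f,(400,400)),cv2.resize(c["frame"][100:300,220:420],(400,400))]))
E
python3 sc.py s3
```

```text
clock: 4.88
ee_pos: [534.4, -80.0, 50.4]
ee_rot: [-2.286, -2.155, 0.0]
wrist_force: [-2.0, -0.5, 1.4]
finger_gap: 33.7
grasp_force: 1.1
scene 455 2 26.7; 465 1 29.3; 475 17 42.4; 485 19 43.2; 495 25 43.1; 505 20 42.8; 515 23 42.8; 525 24 42.8; 535 25 42.7; 545 45 42.4; 555 45 42.2; 565 46 42.3; 575 41 43.2; 585 57 43.0; 595 102 29.0; 605 49 26.5; 615 52 26.4; 625 91 24.0; 
wrist 455 255 25.9; 465 332 26.4; 475 564 42.4; 485 639 43.1; 495 379 42.4; 505 371 42.4; 515 520 42.4; 525 435 42.3; 535 444 42.4; 545 560 42.3; 555 468 42.3; 565 357 42.4; 575 478 42.8; 585 632 42.6; 595 298 26.6; 605 568 26.4; 615 573 26.4; 625 343 26.4;
```

View pics/s3.png

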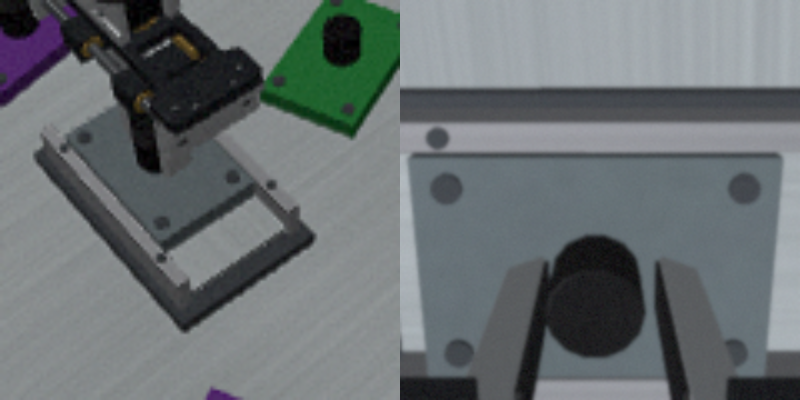

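The left half (scene view) shows the plate level and low between the fences. The right half (wrist view) shows the knob at (595,300) between the fingers. The plate top reads 42.4 mm along its whole length and the deck 26.4 mm, so the cover has dropped the full 5 mm onto the pins, after about 15 mm of travel. Next I'll back off 1.5 mm to centre on the play, lower the fingers and grip the knob.

```bash
python3 -m creep '[[[0,-0.1,0],[0,0,0]],[[0,-0.15,0.2],[0,0,0]],[[0,-0.15,0.4],[0,0,0]],[[0,-0.15,0.6],[0,0,0]],[[0,-0.15,0.6],[0,0,0]]]'
python3 -m creep '[[[0,0,0],[0,0,0]],[[0,0,0],[0,0,0]],[[0,0,0],[0,0,0]],[[0,0,0],[0,0,0]]]' 2.6 12
```

```text
clock: 5.4
ee_pos: [532.7, -79.9, 44.0]
ee_rot: [-2.286, -2.155, 0.0]
wrist_force: [-0.4, -0.7, -1.2]
finger_gap: 34.0
grasp_force: 0.0
clock: 5.73
ee_pos: [532.8, -79.9, 44.3]
ee_rot: [-2.286, -2.155, 0.0]
wrist_force: [-0.9, 0.5, -2.9]
finger_gap: 29.8
grasp_force: 12.0
```

```bash
python3 -m creep '[[[0,0,0.1],[0,0,0]],[[0,0,0.2],[0,0,0]],[[0,0,0.3],[0,0,0]],[[0,0,0.4],[0,0,0]],[[0,0,0.5],[0,0,0]],[[0,0,0.6],[0,0,0]],[[0,0,0.6],[0,0,0]]]' 2.6 35
```

```text
clock: 6.32
ee_pos: [532.8, -79.9, 38.9]
ee_rot: [-2.286, -2.155, 0.0]
wrist_force: [-5.7, 0.4, 10.1]
finger_gap: 29.4
grasp_force: 35.0
```

```bash
python3 -m creep '[[[0,-0.03,0.05],[0,0,0]],[[0,-0.05,0.1],[0,0,0]],[[0,-0.05,0.15],[0,0,0]],[[0,-0.05,0.15],[0,0,0]]]'; python3 sc.py s4
```

```text
clock: 6.65
ee_pos: [532.8, -80.0, 38.2]
ee_rot: [2.285, 2.155, 0.001]
wrist_force: [-5.4, 1.5, 15.6]
finger_gap: 29.5
grasp_force: 35.0
scene 455 3 18.8; 465 4 23.0; 475 14 35.8; 485 22 37.1; 495 23 36.3; 505 25 36.2; 515 22 36.6; 525 25 35.8; 535 22 36.1; 545 36 36.6; 555 45 36.0; 565 50 36.5; 575 43 36.8; 585 52 36.9; 595 99 23.7; 605 50 20.4; 615 53 20.3; 625 74 18.7; 
wrist 455 388 13.4; 465 374 20.3; 475 555 36.3; 485 701 37.1; 495 426 36.2; 505 388 36.3; 515 512 36.4; 525 460 36.4; 535 437 36.3; 545 546 36.3; 555 394 36.4; 565 385 36.3; 575 644 36.8; 585 662 36.6; 595 294 20.9; 605 591 20.4; 615 602 20.4; 625 375 20.3;
```

The plate top is at 36.3 mm and the deck at 20.4 mm, so the deck has gone down its full 6 mm. I'll add a little margin and confirm that it holds steady.

```bash
python3 -m creep '[[[0,0,0.05],[0,0,0]],[[0,0,0.05],[0,0,0]],[[0,0,0.05],[0,0,0]],[[0,0,0.05],[0,0,0]],[[0,0,0.05],[0,0,0]],[[0,0,0.05],[0,0,0]]]'; python3 sc.py s5 | tail -1; python3 d.py 532,-80,38 0
```

```text
clock: 7.25
ee_pos: [532.9, -79.9, 38.1]
ee_rot: [2.285, 2.154, 0.001]
wrist_force: [-9.0, 2.2, 21.9]
finger_gap: 29.4
grasp_force: 35.0
wrist 455 385 13.3; 465 384 20.3; 475 560 36.3; 485 692 37.2; 495 437 36.3; 505 389 36.4; 515 502 36.3; 525 458 36.3; 535 447 36.4; 545 551 36.3; 555 388 36.3; 565 389 36.3; 575 649 36.7; 585 657 36.6; 595 284 20.8; 605 599 20.4; 615 609 20.4; 625 367 20.4; 
7.35 [532.8 -80.   38.1] shift cm [-0.01 -0.08  0.01] yaw y -3.37 tilt [ 0.001 -0.    -1.   ] F [-9.6   2.   21.55] gap 29.2
```

View pics/s5.png

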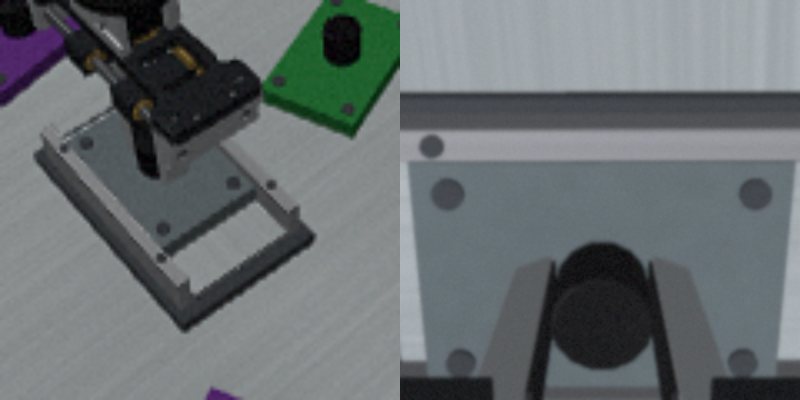

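The left half shows the cover level and sunk below the fence tops. The right half shows the fingers shut on the knob at (600,305). The height is unchanged with 22 N down, so it is against the stop and steady.

```bash
python3 -c "
from bench import arm
print(arm.sign_off())"
```

```text
the job is handed in; nothing more can be done
None
```

I slid the grey cover about 15 mm until it dropped onto its pins, then pressed it fully down (deck down 6 mm, about 22 N); I handed the job in at about 7.4 s with the gripper still holding it down, and I didn't touch anything else on the bench.

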